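# Hold the vacuum packer's lid open for cleaning

### The arm

A 6-joint arm with a two-finger parallel gripper is mounted at the origin on the work surface. World frame = base frame: x ahead of the robot, y to its left, z up, the work surface at z = 0. Lengths are in m, angles in rad, forces in N, time in s.
With the tool pointing down it reaches from about 0.3 to 0.775 m from the base axis. Payload 14.6 kg.
Tool frame: the origin (TCP) lies between the finger pads, 19 mm behind the fingertips; this is the grasp point; y points along the fingers, x is the direction in which the jaws open and shut, and the axes are right-handed (so a half turn about y gives the same grasp; the last joint's range is limited). The gripper opens to 94 mm and grips with 3 to 60 N. Pads are 16 mm wide; open, the fingers measure 119 mm over their backs; the gripper's body (75 mm by 177 mm) begins 78 mm behind the grasp point.
Start: joints at [1.277, 0.3, 1.521, -0, 1.321, -0.067], TCP at [0.124, 0.536, 0.224] pointing down, gripper open.
Joint ranges: [-3.03, 3.03], [-0.79, 2.21], [0.23, 2.52], [-1.04, 4.18], [0, 3.07], [-2.55, 2.55]. Speed limits (rad/s): [2.22, 2.22, 2.57, 3.14, 3.14, 3.14].

### API

Orientations are given as [roll, pitch, yaw] about the fixed x, y, z axes, in that order (R = Rz(yaw) Ry(pitch) Rx(roll)).
In Python, from station import ctrl, optics gives the robot as it stands.
- The arm moves only by the tool jog_arm, never from a script. Its argument "targets" is a list of rows, each a list of 3 entries, a list of its own where there are three numbers: the finger opening in cm, from 0 to 9.4, then the shift along the tool's x, y, z in cm, then the turn about the tool's y in rad. A call has 1 to 10 rows; each row is the pose to reach, as a shift and turn from the pose commanded when the call began, along the tool's axes at that moment; what a row does not reach only later rows make up. A row lasts 1/10 s, in which the tool goes at most 50 mm and 8.59 degrees, less where a joint would pass 70% of its speed; a pose out of reach is approached as far as the arm can. A call with a gripper value outside its range is refused whole. The fingers move at their own pace and stop on an object; "grip_force" is the grip in N (left out, the last holds). Time passes only in rows, so rows that repeat a pose let the fingers close. It gives the time, the measured TCP pose, the force and the opening at its end, in the units of the state.
- ctrl.get_obs(): the state, without advancing time (a new reading comes with each control period).
- optics.camera(name): name is "side" or "top" or "wrist"; returns a dict with "img" (400x640x3 uint8, red, green, blue), "range_z" (400x640 float32, m along the optical axis (not along the pixel's ray), 0 where there is no reading), "camera_matrix" (3x3 intrinsics, pixels), "k1" (the pictures are not rectified: a ray, as slopes to the right and down, at radius r is drawn at 1 + k1 r^2 times it, then the intrinsics apply), "world_to_cam" (4x4, takes a point from world to camera coordinates); the wrist camera has in their place "mount" (4x4, takes a point from camera to tool coordinates, whose origin is the TCP and whose axes are the tool frame's). Camera axes: x right, y up, looking along -z (the intrinsics and any distortion apply to the point x, -y, -z); pixel columns grow to the right and rows downward; lengths in m; the calibration is good to about 2 mm. A picture is of the moment at which its call begins: read the wrist's pose just before it.
- ctrl.hand_in(): hands the job in, once; it reports no verdict.
The state is a dict: "time_s": time; "qpos": joint angles; "joint_vel": joint speeds; "tau": joint torques, N m; "ee_pos": TCP position; "eef_rot": TCP orientation; "force": force on the tool from outside, world axes, zero at the start; "moment": the same for the moment, N m; "grip_width": finger opening in m.
Only numpy, scipy, OpenCV 4.12 (cv2) and the standard library are available. Lean on these libraries where they do the work, as an engineer would, in place of code of your own. Each camera call takes 0.05 s, during which the arm holds its last target. There are 200 camera calls.

### The job

The vacuum packer's sealing bar needs a wipe. Throw the cam lever on the packer's right side all the way over to the back to free the lid, then raise the lid by its front handle and hold it open at 50 degrees for me. The job finishes while you are still holding it steady there by the handle: it falls shut if you let go, so do not let it drop at any time, and leave the things standing about where they are.

Things in the scene. Friction and masses are not known exactly. Their poses are not given: they have to be found in the camera images.
- packer: the vacuum packer, a fixed steel machine 260 mm deep (x), 380 wide (y), 111 high. Origin: centre of its underside, on the counter. Its x axis points from its front (handle side, facing the robot) to its back, y to its left side; yaw up to 0.2 rad either way. The rear 80 mm is a fixed pump housing with control panel; the lid covers the front 175 mm
- lid: the lid: an aluminium cover with the bow handle at its front, about 0.8 kg, 175 mm deep, 380 wide, 36 thick, its top at 110 mm when shut. Origin: on the hinge axis, same point as lid_hinge. Shut, its axes are the packer's
- lid_angle (a joint): angle of the lid in rad: 0 shut, grows as the front edge rises, 0.873 is 50 degrees, stop at 1.4. No spring, no stay: from every angle it falls shut when let go. While the cam lever is locked, its hook holds the lid down
- lid_hinge (a point): middle of the lid's hinge axis, along the rear upper edge of the lid: at x 45, y 0, z 110 mm in the packer's frame. The axis runs along the packer's y
- lid_handle (a point): the bow handle at the lid's front: a round black grip 18 mm thick, 180 long, along the packer's y. This point: centre of the grip; shut, at x -175, y 0, z 92 mm in the packer's frame, 45 mm ahead of the lid's front edge, nothing beneath it. It moves with the lid on a 221 mm radius about the hinge; its axes are the packer's turned by the lid angle
- cam_lever (a joint): angle of the cam lever in rad: 0 to 0.15 (at the start) is locked, at 0 the arm points to the packer's front and 10 degrees above level; grows as the arm swings up and over to the back; 1.75 is the stop, fully thrown, 20 degrees past upright. The hook is clear of the lid from about 0.6. Stays where it is left; takes about 3 N at the grip
- lever_pivot (a point): the lever's axis, which runs along the packer's y, at the distance out from the machine where the grip's middle is: x -75, y -243, z 55 mm in the packer's frame
- lever_grip (a point): middle of the lever's grip: a round black bar 18 mm thick, 65 long, sticking out from the packer's right (-y) side along its y axis, at the end of a flat steel arm, its inner end 20 mm off the machine's side. Moves on a 75 mm radius about lever_pivot. At lever angle 0 it is at x -149, y -243, z 68 mm in the packer's frame
- tub_near: clear takeaway tub of frozen crab meat with its lid on, 170 x 118 x 48 mm, 0.5 kg, close beside the packer on its left, lengthwise along its side. Origin: centre of its underside, x along the 170 mm. A bystander
- tub_low: clear takeaway tub of frozen crab meat with its lid on, 170 x 118 x 48 mm, 0.5 kg, to the right of the packer, beyond the lever, the lower of two stacked tubs. Origin: centre of its underside, x along the 170 mm. A bystander
- tub_high: clear takeaway tub of frozen crab meat with its lid on, 170 x 118 x 48 mm, 0.5 kg, the upper of those two stacked tubs. Origin: centre of its underside, x along the 170 mm. A bystander
- tub_left: clear takeaway tub of frozen crab meat with its lid on, 170 x 118 x 48 mm, 0.5 kg, far to the left, one of two places. Origin: centre of its underside, x along the 170 mm. A bystander
- spray_bottle: white spray bottle with a grey trigger head, 68 mm across and 190 mm high, far to the left, one of two places. Origin: centre of its underside. A bystander
- price_gun: grey price-label gun lying flat, about 210 x 34 x 86 mm, at the right. Origin: underside, below its housing. A bystander
- spoon: steel serving spoon lying at the right. Origin: underside. A bystander
- marker: black marker pen lying at the left front, 16 mm thick, 130 mm long. Origin: underside of its middle. A bystander

How it is judged:
On the way, in this order (a step that is already met when the one before it is completed fails the run):
1. the cam lever is thrown over to the back while the lid is still shut (value of joint cam_lever above 1.4 rad and value of joint lid_angle below 0.1 rad), for 0.2 s.
2. the lid is raised by its handle (value of joint lid_angle above 0.5 rad and contact force between the fingers and lid above 1 N and distance between the grasp point and lid_handle below 0.1 m), for 0.2 s.
At the end, for the whole second after the job is handed in: the cam lever is thrown (past 1.4 rad), the lid stands at 50 degrees within 6 degrees (0.768 to 0.977 rad) and still (under 0.05 rad/s), the fingers hold it (over 1 N) by its handle (tool point within 100 mm of the middle of the grip), and every bystander is within 30 mm of where it began (value of joint lid_angle between 0.768 and 0.977 rad and velocity of joint lid_angle between -0.05 and 0.05 rad/s and contact force between the fingers and lid above 1 N and distance between the grasp point and lid_handle below 0.1 m and value of joint cam_lever above 1.4 rad and distance of each of tub_near, tub_low, tub_high, tub_left, spray_bottle, price_gun, spoon, marker from where it was at the start of the episode below 0.03 m); the arm keeps its last pose, push and grip.
It fails at once if the lid is let drop (it closes faster than 1.5 rad/s) (velocity of joint lid_angle below -1.5 rad/s).
It fails at once if a bystander is moved by more than 30 mm (distance of any of tub_near, tub_low, tub_high, tub_left, spray_bottle, price_gun, spoon, marker from where it was at the start of the episode above 0.03 m).
It also fails if it takes over 58 s, if anything falls off the work surface, if the arm or the gripper's body presses on something with over 40 N, if the wrist force passes 120 N, or if a joint passes its speed limit or range.

## Working session

There is one attempt and no reset: what is moved stays moved. The work goes in short steps, Python scripts to look and compute and a tool call to move; the robot and the scene stay as the last step left them, time stands still between calls to the robot, and variables do not carry over. Pictures are saved under pics/ and viewed, about 8 in all and at most 12, crops included, and the job is handed in when it is done.

Besides the shell and the picture viewer there is one more tool, called after "Request:" as a command line: name --argument value ..., lists and objects as JSON in quotes. jog_arm: Moves the arm, as the interface text tells. Its arguments: {"type":"object","properties":{"targets":{"type":"array","items":{"type":"array"}},"grip_force":{"type":"number"}},"required":["targets"]}

```bash
mkdir -p pics; cat > h.py <<'E'
import numpy as np, cv2
from station import ctrl, optics
def cam(n):
    o=ctrl.get_obs(); c=optics.camera(n); c['obs']=o; return c
def save(c,f): cv2.imwrite('pics/'+f,c['img'][:,:,::-1])
def pts(c):
    K=c['camera_matrix'];k1=c['k1'];v,u=np.mgrid[0:400,0:640]
    x=(u-K[0,2])/K[0,0];y=(v-K[1,2])/K[1,1];rd=np.hypot(x,y);r=rd.copy()
    for _ in range(20): r=rd/(1+k1*r*r)
    s=np.where(rd>0,r/np.maximum(rd,1e-9),1);z=c['range_z']
    P=np.stack([x*s*z,-y*s*z,-z,np.ones_like(z)],-1)
    return (P@np.linalg.inv(c['world_to_cam']).T)[...,:3]
E
python3 - <<'E'
from h import *
print(ctrl.get_obs())
for n in('top','side'):
    c=cam(n);save(c,n+'0.png');np.save(n+'.npy',pts(c));print(n,c['world_to_cam'].round(3).tolist(),c['camera_matrix'].tolist(),c['k1'])
E
```

```text
{'time_s': 0.0, 'qpos': array([ 1.27738231e+00,  3.00462475e-01,  1.52157139e+00, -3.61924715e-05,
        1.32069684e+00, -6.66126777e-02]), 'joint_vel': array([-2.13175757e-04, -1.25745324e-03,  7.14460243e-05,  1.11873582e-03,
       -1.28328002e-03, -8.80102373e-04]), 'tau': array([-1.95786786e-03, -5.31796038e+01, -3.52743423e+01,  7.07262894e-02,
        2.41380930e-02, -2.01233240e-05]), 'ee_pos': array([0.12362354, 0.53568293, 0.22369515]), 'eef_rot': array([-1.57075555e+00,  1.13786161e-03,  1.34400399e+00]), 'force': array([-0.25690431, -0.34142744, -0.63439532]), 'moment': array([-0.0128094 , -0.00223065, -0.03008235]), 'grip_width': 0.09408894393592633}
top [[-0.007, -1.0, 0.014, -0.027], [0.995, -0.006, 0.101, -0.522], [-0.101, 0.015, 0.995, -1.405], [0.0, 0.0, 0.0, 1.0]] [[422.36723454877546, 0.0, 319.3337204577899], [0.0, 422.36723454877546, 199.15920066604716], [0.0, 0.0, 1.0]] 0.0382435427231528
side [[-0.975, -0.221, 0.007, 0.473], [0.175, -0.749, 0.639, -0.168], [-0.136, 0.624, 0.769, -1.599], [0.0, 0.0, 0.0, 1.0]] [[484.3304931416995, 0.0, 316.9711718912422], [0.0, 484.3304931416995, 196.82004380914125], [0.0, 0.0, 1.0]] -0.1454702985474975
```

View pics/top0.png

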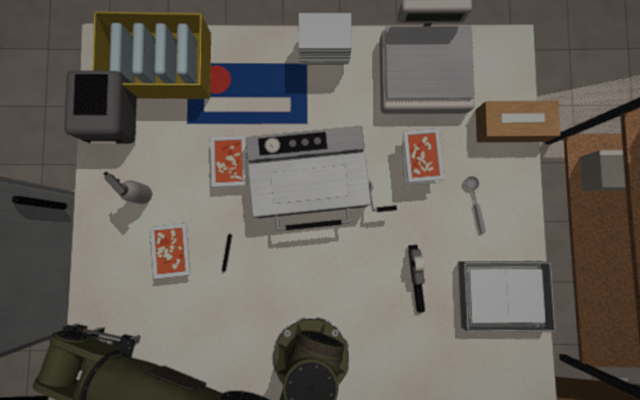

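View pics/side0.png

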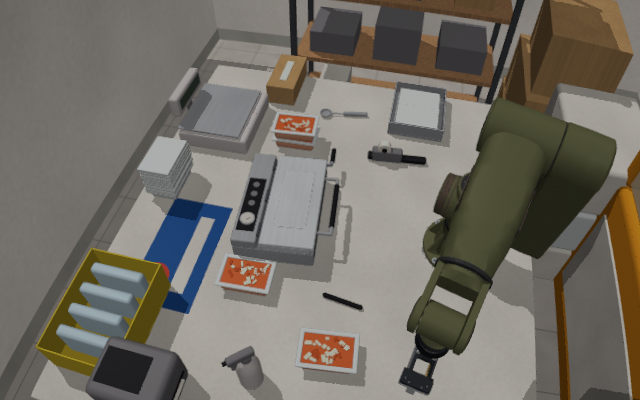

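The top view shows the packer with its handle at (314,225), the lever grip at (386,208), the stacked tubs at (423,155) and the near tub at (228,162). I'll fit the packer's outline from the depth and check it against the handle and lever.

```bash
python3 - <<'E'
from h import *
P=np.load('top.npy')
def show(n,u,v): print(n,P[v,u].round(3))
for n,u,v in[('handle',314,225),('hl',290,228),('hr',338,223),('lever',386,208),('lever2',392,208),('tubhigh',423,155),('near',228,162),('arm',372,200),('lidFL',258,210),('lidFR',364,202)]: show(n,u,v)
m=(P[...,2]>.100)&(P[...,2]<.122);m[:120]=0;m[222:]=0;m[:,:243]=0;m[:,373:]=0
m=cv2.morphologyEx(m.astype(np.uint8),cv2.MORPH_OPEN,np.ones((5,5)))>0
q=P[m][:,:2].astype(np.float32)*1000
(c,s,a)=cv2.minAreaRect(q);print('rect',c,s,a,np.median(P[m][:,2]))
b=cv2.boxPoints((c,s,a));print(b)
e=[b[(i+1)%4]-b[i] for i in range(4)];l=max(e,key=lambda t:np.hypot(*t))
if l[1]<0:l=-l
yaw=np.arctan2(-l[0],l[1]);R=np.array([[np.cos(yaw),-np.sin(yaw)],[np.sin(yaw),np.cos(yaw)]])
print('yaw',yaw)
o=np.array(c)
for n,p in[('handle',(-175,0)),('lever0',(-149,-243)),('pivot',(-75,-243))]: print(n,o+R@p)
# dark handle pixels
I=optics.camera('top')['img'].max(2)
for n,(x0,x1,y0,y1),zz in[('handle',(270,350,212,236),(.08,.108)),('lever',(374,402,200,214),(.06,.11))]:
    mm=np.zeros_like(m);mm[y0:y1,x0:x1]=1;mm&=(P[...,2]>zz[0])&(P[...,2]<zz[1])&(I<70)
    q=P[mm];print(n,mm.sum(),q.mean(0).round(4),q.min(0).round(3),q.max(0).round(3))
E
```

```text
handle [ 0.432 -0.012  0.099]
hl [0.423 0.065 0.094]
hr [ 0.437 -0.089  0.099]
lever [ 0.486 -0.246  0.088]
lever2 [ 0.486 -0.265  0.086]
tubhigh [ 0.658 -0.37   0.093]
near [0.647 0.275 0.047]
arm [ 0.513 -0.203  0.075]
lidFL [0.48  0.165 0.11 ]
lidFR [ 0.503 -0.172  0.113]
rect (606.5594482421875, 7.5323028564453125) (260.955078125, 380.16888427734375) 5.627872467041016 0.11120560256596346
[[ 458.06982  183.90495]
 [ 495.3518  -194.43144]
 [ 755.0491  -168.84035]
 [ 717.7671   209.49605]]
yaw 0.09822477
handle [432.40297765  -9.62940398]
lever0 [ 482.10790905 -248.90836385]
pivot [ 555.75121662 -241.65141353]
handle 305 [ 0.4358 -0.0028  0.0993] [ 0.419 -0.099  0.081] [0.474 0.128 0.107]
lever 86 [ 0.4847 -0.2464  0.0854] [ 0.476 -0.28   0.078] [ 0.493 -0.217  0.092]
```

The packer fit gives a yaw of 0.098 rad and a 261x380 mm outline at 111 mm height. The handle should be at (0.432,-0.010) and the lever grip at (0.485,-0.249), and both agree with the measured points. Next I move over to the lever.

Request:
jog_arm --targets '[[6,[-3.9,0,-3],0.07],[6,[-7.8,0,-6],0.14],[6,[-11.7,0,-9],0.21],[6,[-15.6,0,-12],0.28],[6,[-19.5,0,-15],0.35],[6,[-23.4,0,-18],0.42],[6,[-27.3,0,-21],0.49],[6,[-31.2,0,-24],0.56],[6,[-35.1,0,-27],0.63],[6,[-39,0,-30],0.7]]' --grip_force 30

```text
time_s: 1.15
ee_pos: [0.3285, 0.0865, 0.2245]
eef_rot: [-1.571, -0.001, 0.641]
force: [0.9, 0.1, 0.2]
grip_width: 0.0601
```

Request:
jog_arm --targets '[[6,[-0.9,0,-4],0.06],[6,[-1.8,0,-8],0.12],[6,[-2.6,0,-12],0.18],[6,[-3.4,0,-16],0.24],[6,[-4.2,0,-20],0.3],[6,[-5.1,0,-24],0.36],[6,[-6,0,-28],0.42],[6,[-6.8,0,-32],0.48],[6,[-7.7,2,-36.4],0.546],[6,[-7.7,4,-36.4],0.546]]'

```text
time_s: 2.15
ee_pos: [0.4861, -0.2525, 0.1828]
eef_rot: [-1.571, 0.0, 0.093]
force: [0.6, -0.4, -1.1]
grip_width: 0.06
```

```bash
python3 - <<'E'
from h import *
c=cam('wrist');save(c,'w1.png');o=c['obs'];print(o['ee_pos'],o['eef_rot'],o['qpos'],c['mount'].round(3).tolist())
E
```

```text
[ 0.48612718 -0.2525409   0.18276869] [-1.57121527e+00  7.07391335e-05  9.27563496e-02] [-5.45808918e-01  3.31925336e-01  1.57849858e+00 -4.01519572e-04
  1.23097585e+00 -6.38431485e-01] [[1.0, 0.0, 0.0, 0.0], [0.0, 0.282, -0.96, -0.16], [-0.0, 0.96, 0.282, 0.083], [0.0, 0.0, 0.0, 1.0]]
```

View pics/w1.png

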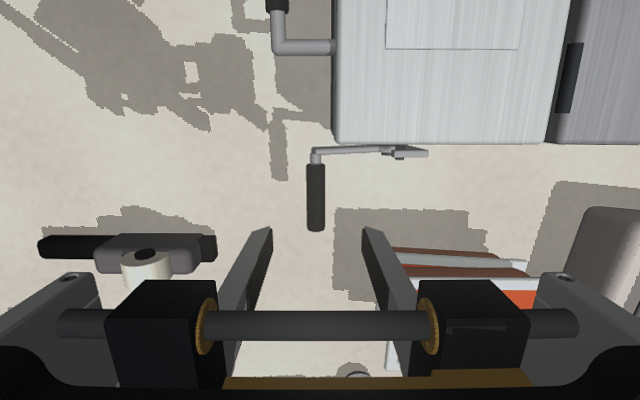

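The wrist picture shows the lever grip at (316,200), centred between the fingertips at (265,232) and (370,232). I go down and grip.

Request:
jog_arm --targets '[[6,[0,3,0],0],[6,[0,6,0],0],[6,[0,8.5,0],0],[6,[0,10.4,0],0],[6,[0,10.4,0],0],[1,[0,10.4,0],0],[1,[0,10.4,0],0],[1,[0,10.4,0],0],[1,[0,10.4,0],0],[1,[0,10.4,0],0]]'

```text
time_s: 3.2
ee_pos: [0.4854, -0.249, 0.0807]
eef_rot: [-1.571, -0.0, 0.098]
force: [-0.0, -0.2, 0.1]
grip_width: 0.0235
```

Request:
jog_arm --targets '[[1,[0,0,0],0],[1,[0,0,0],0],[1,[0.36,-0.87,0],0],[1,[0.92,-1.85,0],0],[1,[1.62,-2.72,0],0],[1,[2.45,-3.49,0],0],[1,[2.45,-3.49,0],0]]'

```text
time_s: 3.9
ee_pos: [0.5064, -0.2475, 0.1173]
eef_rot: [-1.57, 0.009, 0.098]
force: [-39.9, -1.8, 36.1]
grip_width: 0.0176
```

A 40 N radial force built up. Closing the jaws probably tipped the lever down a little, so my arc started at the wrong phase. I'll loosen the fingers into a cage around the bar and push it over.

Request:
jog_arm --targets '[[2.6,[-0.2,0,0],0],[2.6,[-0.2,0,0],0],[2.6,[-0.1,0.29,0],0],[2.6,[0.4,0,0],0],[2.6,[0.84,-0.43,0],0],[2.6,[1.3,-0.75,0],0],[2.6,[1.8,-1.0,0],0]]'

```text
time_s: 4.6
ee_pos: [0.5274, -0.2448, 0.1254]
eef_rot: [-1.571, 0.002, 0.098]
force: [-7.6, -1.7, 5.5]
grip_width: 0.0264
```

Request:
jog_arm --targets '[[2.6,[0.5,-0.24,0],0],[2.6,[1.03,-0.44,0],0],[2.6,[1.6,-0.6,0],0],[2.6,[2.12,-0.71,0],0],[2.6,[2.7,-0.78,0],0],[2.6,[3.24,-0.82,0],0],[2.6,[3.8,-0.8,0],0],[2.6,[4.37,-0.76,0],0],[2.6,[4.9,-0.66,0],0],[2.6,[5.4,-0.53,0],0]]'

```text
time_s: 5.6
ee_pos: [0.5818, -0.2394, 0.1303]
eef_rot: [-1.571, -0.0, 0.098]
force: [-2.8, -0.8, 1.5]
grip_width: 0.026
```

Request:
jog_arm --targets '[[2.6,[0.3,0.1,0],0],[2.6,[0.5,0.15,0],0],[2.6,[0.5,0.15,0],0]]'

```text
time_s: 5.9
ee_pos: [0.5858, -0.239, 0.1288]
eef_rot: [-1.57, 0.002, 0.098]
force: [-7.0, -0.1, 3.8]
grip_width: 0.0261
```

```bash
python3 - <<'E'
from h import *
c=cam('wrist');save(c,'w2.png');o=c['obs'];print(o['ee_pos'],o['force'])
E
```

```text
[ 0.58576231 -0.23897939  0.12880296] [-7.0033144  -0.05475396  3.75539303]
```

View pics/w2.png

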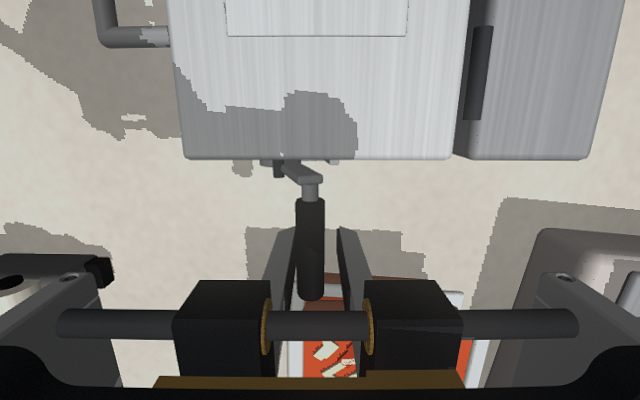

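The picture shows the lever grip at (310,240), with its arm tipped past upright. The bar's x is 26 mm behind the pivot, which is the stop. I release it, lift, and move over the lid handle.

Request:
jog_arm --targets '[[4.2,[-0.4,0,0],0],[4.2,[-0.4,-3,0],0],[4.2,[-0.4,-7,0],0],[4.2,[-2.5,-8,4],0],[4.2,[-4.7,-8,8],0],[4.2,[-6.9,-8,12],0],[4.2,[-9,-8,16],0],[4.2,[-11.2,-8,20.3],0],[4.2,[-13,-8,24.3],0],[4.2,[-13,-8,24.3],0]]'

```text
time_s: 6.95
ee_pos: [0.4313, -0.0069, 0.2093]
eef_rot: [-1.57, -0.001, 0.101]
force: [0.5, -0.5, -0.1]
grip_width: 0.042
```

```bash
python3 - <<'E'
from h import *
c=cam('wrist');save(c,'w3.png');o=c['obs'];print(o['ee_pos'],o['force'])
c['world_to_cam']=np.eye(4)
p=pts(c)@c['mount'][:3,:3].T+c['mount'][:3,3]
print('tool frame: handle',p[185,320:322]); 
# points at handle depth
d=o['ee_pos'][2]
m=(abs(p[...,1]-(d-.101))<.009)&(abs(p[...,0])<.035)&(abs(p[...,2])<.08)
q=p[m];print(len(q),q.mean(0),q.min(0),q.max(0))
E
```

```text
[ 0.43134741 -0.00687311  0.20928547] [ 0.50481143 -0.52447155 -0.05924422]
tool frame: handle [[0.00320167 0.10931285 0.01575007]
 [0.00415567 0.10877053 0.01588521]]
2793 [0.00020781 0.11037586 0.00691747] [-0.00888598  0.1063744  -0.07992779] [0.00920609 0.11728339 0.07982746]
```

View pics/w3.png

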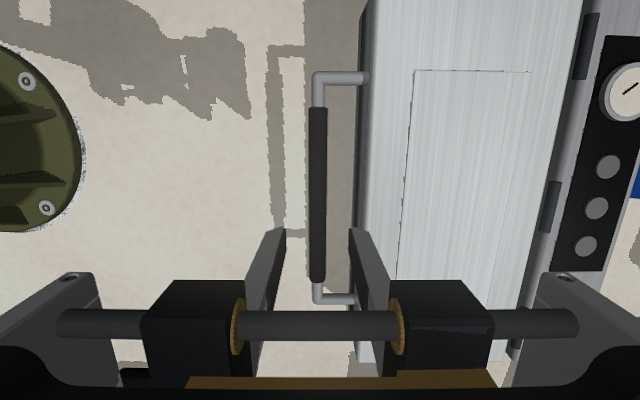

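The handle bar lies at column 317, centred within 1 mm in tool x and 115 mm below the grasp point, as expected. I go down and grip.

Request:
jog_arm --targets '[[4.2,[0,4,0],0],[4.2,[0,8,0],0],[4.2,[0,10.5,0],0],[4.2,[0,11.7,0],0],[4.2,[0,11.7,0],0],[1,[0,11.7,0],0],[1,[0,11.7,0],0],[1,[0,11.7,0],0],[1,[0,11.7,0],0],[1,[0,11.7,0],0]]' --grip_force 25

```text
time_s: 8.0
ee_pos: [0.4323, -0.01, 0.0926]
eef_rot: [-1.571, 0.002, 0.098]
force: [-10.6, -2.4, 10.7]
grip_width: 0.0171
```

Request:
jog_arm --targets '[[1,[0,-0.5,0],0],[1,[0,-1.1,0],0],[1,[0,-2.2,0],0],[1,[0.03,-3.3,0],0],[1,[0.08,-4.4,0],0],[1,[0.08,-4.4,0],0]]'

```text
time_s: 8.6
ee_pos: [0.4329, -0.0099, 0.1366]
eef_rot: [-1.571, 0.002, 0.098]
force: [-7.1, -3.3, -3.3]
grip_width: 0.0177
```

Request:
jog_arm --targets '[[1,[0.17,-1.1,0],0],[1,[0.37,-2.18,0],0],[1,[0.64,-3.26,0],0],[1,[0.96,-4.31,0],0],[1,[1.33,-5.35,0],0],[1,[1.75,-6.36,0],0],[1,[2.23,-7.36,0],0],[1,[2.75,-8.33,0],0],[1,[2.75,-8.33,0],0]]'

```text
time_s: 9.5
ee_pos: [0.458, -0.0074, 0.2201]
eef_rot: [-1.571, 0.01, 0.098]
force: [-36.7, -4.9, 14.9]
grip_width: 0.0173
```

The outward radial force is 40 N, so the arc is about 3 mm too tight. I ease it outward and continue.

Request:
jog_arm --targets '[[1,[-0.3,-0.1,0],0],[1,[0.2,-1.0,0],0],[1,[0.8,-1.95,0],0],[1,[1.4,-2.8,0],0],[1,[2.1,-3.7,0],0],[1,[2.6,-4.3,0],0],[1,[3.2,-4.9,0],0],[1,[3.2,-4.9,0],0],[1,[3.2,-4.9,0],0]]'

```text
time_s: 10.4
ee_pos: [0.4923, -0.0041, 0.2702]
eef_rot: [-1.571, 0.002, 0.098]
force: [-17.9, -2.2, 13.3]
grip_width: 0.0173
```

```bash
python3 - <<'E'
from h import *
o=ctrl.get_obs();p=o['ee_pos'];print(p,o['force'],o['grip_width'])
R=np.array([[np.cos(.0982),-np.sin(.0982)],[np.sin(.0982),np.cos(.0982)]])
l=R.T@(p[:2]-[.6066,.0075]);print('packer',l,'angle',np.arctan2(p[2]-.11,.045-l[0])+.0817)
for n in('side','top'):
    c=cam(n);save(c,n+'9.png');P=pts(c);np.save(n+'9.npy',P)
    L=(P[...,:2]-[.6066,.0075])@R
    m=(L[...,0]<.02)&(L[...,0]>-.12)&(abs(L[...,1])<.18)&(P[...,2]>.13)
    m=cv2.erode(m.astype(np.uint8),np.ones((5,5)))>0
    x=L[m][:,0];z=P[m][:,2]
    # top surface of lid plane: upper envelope by x-bin, central slope
    d=np.hypot(.045-x,z-.11);a=np.arctan2(z-.11,.045-x);print(n,m.sum(),np.percentile(a,[5,25,50,75,95]).round(3))
E
```

```text
[ 0.49230072 -0.00410373  0.27024617] [-17.85122377  -2.196203    13.29674767] 0.017263135322142617
packer [-0.11488627 -0.00034167] angle 0.8682223883714746
side 2456 [0.744 0.818 0.843 1.096 1.258]
top 2825 [0.757 0.837 0.856 1.243 1.283]
```

View pics/side9.png

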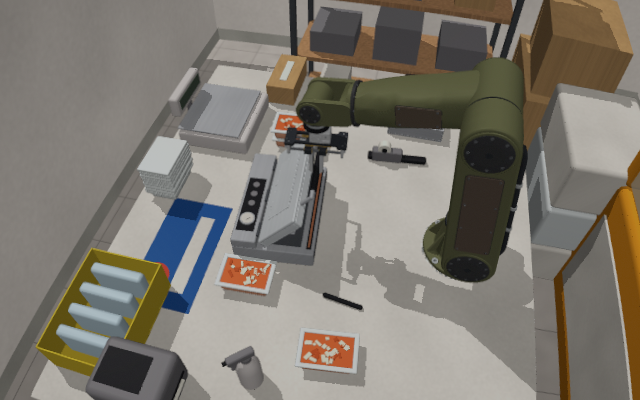

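The side view shows the lid standing open, gripped at its handle near (318,150), and the tubs, marker, price gun and bottle look where they were. Depth gives a lid angle of about 0.85 and the arm pose gives 0.87. I hold for a moment and check the lever from above.

Request:
jog_arm --targets '[[1,[0,0,0],0],[1,[0,0,0],0],[1,[0,0,0],0],[1,[0,0,0],0],[1,[0,0,0],0],[1,[0,0,0],0]]'

```text
time_s: 11.1
ee_pos: [0.4922, -0.0041, 0.2702]
eef_rot: [-1.571, 0.002, 0.098]
force: [-18.6, -3.2, 12.3]
grip_width: 0.0174
```

```bash
python3 - <<'E'
import cv2
i=cv2.imread('pics/top9.png')[100:270,200:500]
cv2.imwrite('pics/crop.png',cv2.resize(i,None,fx=2.6,fy=2.6,interpolation=cv2.INTER_CUBIC))
E
```

```text
(no output)
```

View pics/crop.png

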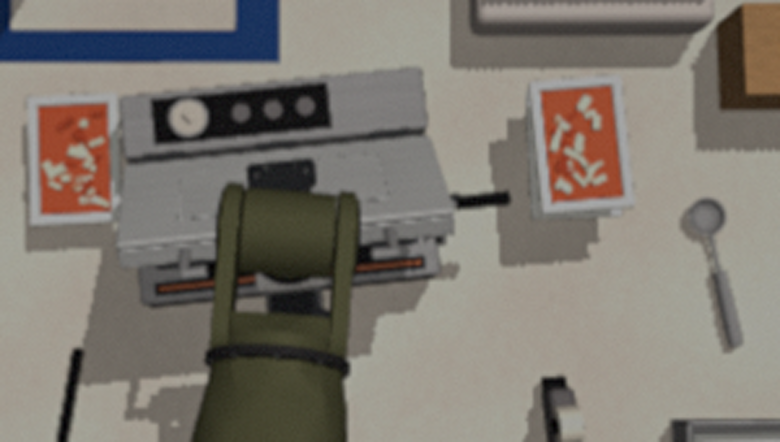

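The crop from above shows the lever grip at (482,199), thrown to the back. The sealing bar is exposed and the bystanders are in place. The arm holds steady, so I hand in.

```bash
python3 -c "
from station import ctrl
print(ctrl.hand_in());o=ctrl.get_obs();print(o['time_s'],o['ee_pos'],o['force'],o['grip_width'])"
```

```text
the job is handed in; nothing more can be done
None
the job is handed in; nothing more can be done
```

The lid is up at about 50 degrees and the arm is holding it there by the handle. I threw the cam lever to its back stop before raising it. I handed the job in at about 11 s of the 58 s allowed; no verdict is reported.

- **Lid angle:** the arm pose gave 0.868 rad and the two depth cameras about 0.84 and 0.86, all inside the 0.768 to 0.977 band. The tool position changed by only 0.1 mm over the last 0.7 s.
- **Hold:** the fingers are shut on the 18 mm grip at 17.4 mm with a 25 N grip. The tool point should be within a centimetre or so of its middle.
- **Lever:** it sat at the stop when I let go, and a picture taken after lifting the lid shows it still thrown.
- **Bystanders:** everything looked in place in the last pictures, but I did not measure how far anything had moved.
- **Off plan:** my first try at the lever, gripped tightly, built up about 54 N at the wrist because the arc was a little off. I loosened the fingers and pushed the lever the rest of the way. The lid arc was also about 3 mm too tight; I corrected it partway, and a steady pull of about 22 N remains on the handle.

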